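Make up two case trays at the dental bench

ROBOT

A 6-joint arm with a two-finger parallel gripper is mounted at the origin on a cart in front of the work surface, level with it; the furniture and walls round the work are solid. World frame = base frame: x ahead of the robot, y to its left, z up, the work surface at z = 0. Lengths are in m, angles in rad, forces in N, time in s.
With the tool pointing down it reaches from about 0.2 to 0.875 m from the base axis. Payload 3.4 kg.
Tool frame: the origin (TCP) lies midway between the tips of the shut fingers; the grasp point (between the pads) lies 19 mm behind it (r.pinch_z is the distance from the TCP to the grasp point, in m); z points along the fingers, y is the line along which they close (so a half turn about z gives the same grasp; the last joint's range is limited). The gripper opens to 94 mm and grips with 3 to 60 N. Pads are 16 mm wide; open, the fingers measure 119 mm over their backs; the gripper's body (75 mm by 177 mm) begins 78 mm behind the grasp point.
Start: joints at [1.212, 0.276, 1.505, -0, 1.361, -0.121], TCP at [0.135, 0.559, 0.205] pointing down, gripper open.
Joint ranges: [-2.89, 2.89], [-0.75, 2.08], [0.22, 2.7], [-1.18, 4.32], [0.11, 2.71], [-2.7, 2.7]. Speed limits (rad/s): [2.57, 2.57, 3.14, 3.14, 3.14, 3.14].

INTERFACE

Orientations are given as a unit quaternion [w, x, y, z].
In Python, from plant import r gives the robot as it stands. Calls block until the motion is done:
- r.move_to(position, orientation): joint-space move of the TCP to a pose.
- r.move_l(position, rot=None, vel=0.15, guard=None): straight line of the TCP; rot=None keeps the orientation; vel is the mean speed in m/s. With guard (N) it stops when the force on the tool has changed by that much, and returns True; else False.
- r.movej(angles): joint-space move.
- r.gripper_to(opening, f_grip=None): finger opening in m; f_grip is the grip in N (None keeps the last); returns when the fingers have stopped.
- r.hold(seconds).
- r.inverse_kinematics(position, orientation): joint angles nearest the present ones, or None.
- r.snapshot(name): name is "scene" or "top" or "wrist"; returns the picture (400x640x3 uint8, red, green, blue); there is no depth.
- r.get_calibration(name): a dict with "fx", "fy", "cx", "cy" (pixels), "position" and "orientation" of the camera in the world. Camera axes: x right, y down, z forward; pixel columns grow to the right and rows downward; lengths in m; the calibration is good to about 2 mm. A picture is of the moment at which its call begins: read the wrist's pose just before it. get_calibration takes no time and is no camera call; for the wrist camera it gives the pose at the moment of the call.
A pose or a line that the arm cannot do raises r.PlanningError and nothing moves.
- r.sign_off(): hands the job in; it is judged then, once.
Readings, each from a call of its own:
- r.get_t(): time.
- r.get_joints(): joint angles.
- r.get_dq(): joint speeds.
- r.get_joint_efforts(): joint torques, N m.
- r.get_ee_pos(): TCP position.
- r.get_tool_rot(): TCP orientation.
- r.get_wrist_force(): force on the tool from outside, world axes, zero at the start.
- r.get_torque(): the same for the moment, N m.
- r.get_opening(): finger opening in m.
- r.get_finger_force(): force on a finger pad.
Only numpy, scipy, OpenCV 4.12 (cv2) and the standard library are available. Lean on these libraries where they do the work, as an engineer would, in place of code of your own. Each camera call takes 0.05 s, during which the arm holds its last target. There are 200 camera calls.

TASK

Make up the two grey case trays from the stock on the bench. The full-arch tray (one cast bay and one large round well) gets the full lower cast and the wide jar; the partial-case tray (cast bay, small round well, oblong pocket) gets the small cast, the squat jar and the yellow putty block. Seat each thing upright and flat on the tray floor in its own bay, well or pocket, each cast with the tray's tongue between its arms, and leave the dropper bottle and the tiny black-lidded jar where they are.

Things in the scene. Friction and masses are not known exactly. Their poses are not given: they have to be found in the camera images.
- full_arch_tray: grey case tray, fixed, 140 (x) x 100 (y) mm, rim 10 mm, floor at z = 4 mm; origin: centre of underside. Full cast seats with its origin at (-29, 0) mm and axes along the tray's, over a tongue 10 mm wide, 9 high, x -21 to -1, y 0, behind a low arc; 6 mm play. Side rims cut away for fingers at x -51 to 3. Round well for the wide jar at (34, 0), 57 mm inside, wall 8 mm above the floor
- partial_tray: as the other tray in outline and origin. Small cast seats with its origin at (-39, 0) mm, axes along the tray's, over a tongue 6 mm wide, 7 high, x -34 to -20; 5 mm play. Side rims cut away at x -58 to -10. Round well for the squat jar at (36, -19), 50 mm inside. Oblong pocket at (36, 29), 46 (along x) x 32 mm inside: putty block lies in it, long side along the tray's x. Walls 8 mm above the floor
- full_cast: the larger plaster cast, a full lower arch, 53 (x) x 66 (y) x 22 mm, a horseshoe: teeth round -x, open between the two arms towards +x. Origin: centre of its underside. The plaster base that can be gripped is 15 mm high; grip it across y, 66 mm, at about x = +8 mm
- small_cast: the smaller plaster cast, 34 (x) x 43 (y) x 15 mm, a horseshoe open towards +x. Origin: centre of its underside. Base 10 mm high; grip it across y, 43 mm, at about x = +5 mm
- wide_jar: the largest jar, round, white body 42 mm, lid 46 mm across, 54 mm high. The lid is fixed and fills the top 14 mm. Origin: centre of its underside. (The tube of the bench lamp hangs 0.41 m above the bench along y, beyond x = 0.63 m, from y = -0.06 m to the right; keep the wrist clear of it.)
- squat_jar: low round jar, white body 36 mm, lid 40 mm across, 36 mm high. The lid is fixed and fills the top 14 mm. Origin: centre of its underside
- putty_key: yellow silicone putty block, rigid, 22 (x) x 34 (y) x 20 mm. Origin: centre of its underside
- liquid_bottle: white dropper bottle with a pointed cap, 29 mm across, 66 mm high; stays where it stands. Origin: centre of its underside
- tiny_jar: tiny jar with a black lid, 26 mm across, 26 mm high; stays where it stands. Origin: centre of its underside

How it is judged:
At the end, for the whole second after the job is handed in: Each of the five things rests released in its own place of its tray: within 12 mm of the centre, flat on the floor (2.5 mm, 0.08 rad); casts over the tongue and turned with the tray (0.4, 0.5 rad), putty along it (0.5 rad); the bottle and tiny jar within 15 mm of where they stood (x of full_cast in the frame of full_arch_tray between -0.041 and -0.017 m and y of full_cast in the frame of full_arch_tray between -0.012 and 0.012 m and z of full_cast in the frame of full_arch_tray between 0.002 and 0.0065 m and angle between each of full_cast, wide_jar, small_cast, squat_jar, putty_key's own z axis and vertical below 0.08 rad and linear speed of each of full_cast, wide_jar, small_cast, squat_jar, putty_key below 0.02 m/s and angle between the x axis of full_cast and the x axis of full_arch_tray, either way round below 0.4 rad and x of wide_jar in the frame of full_arch_tray between 0.022 and 0.046 m and y of wide_jar in the frame of full_arch_tray between -0.012 and 0.012 m and z of wide_jar in the frame of full_arch_tray between 0.002 and 0.0065 m and x of small_cast in the frame of partial_tray between -0.051 and -0.027 m and y of small_cast in the frame of partial_tray between -0.012 and 0.012 m and z of small_cast in the frame of partial_tray between 0.002 and 0.0065 m and angle between the x axis of small_cast and the x axis of partial_tray, either way round below 0.5 rad and x of squat_jar in the frame of partial_tray between 0.024 and 0.048 m and y of squat_jar in the frame of partial_tray between -0.031 and -0.007 m and z of squat_jar in the frame of partial_tray between 0.002 and 0.0065 m and x of putty_key in the frame of partial_tray between 0.024 and 0.048 m and y of putty_key in the frame of partial_tray between 0.017 and 0.041 m and z of putty_key in the frame of partial_tray between 0.002 and 0.0065 m and angle between the y axis of putty_key and the x axis of partial_tray, either way round below 0.5 rad and distance of each of liquid_bottle, tiny_jar from where it was at the start of the episode below 0.015 m); the robot touches nothing.
It fails at once if the dropper bottle or the tiny jar, which stay in stock, is shifted by more than 25 mm or knocked over (distance of any of liquid_bottle, tiny_jar from where it was at the start of the episode above 0.025 m or angle between any of liquid_bottle, tiny_jar's own z axis and vertical above 0.6 rad).
It also fails if it takes over 115 s, if anything falls off the work surface, if the arm or the gripper's body presses on something with over 40 N, if the wrist force passes 120 N, or if a joint passes its speed limit or range.

## Working session

There is one attempt and no reset: what is moved stays moved. The work goes in short steps, each a Python script; the robot and the scene stay as the last script left them, time stands still between calls to the robot, and variables do not carry over. Pictures are saved under pics/ and viewed, at most 14 in all, crops included, and the job is handed in when it is done.

```bash
mkdir -p pics; ls
python3 - <<'E'
from plant import r
import cv2
for n in("top","scene"):
    cv2.imwrite(f"pics/{n}0.png",r.snapshot(n)[:,:,::-1])
    print(n,r.get_calibration(n))
print(r.get_calibration("wrist"),r.get_tool_rot(),r.pinch_z,r.get_t())
E
```

```text
pics
plant.py
top {'fx': 414.446477914092, 'fy': 414.446477914092, 'cx': 319.5513191951809, 'cy': 192.9999448795084, 'position': array([ 0.4059839 , -0.20610932,  0.98269346]), 'orientation': array([-0.0592377 ,  0.71447827, -0.69613655,  0.03749134])}
scene {'fx': 446.68227778039255, 'fy': 446.68227778039255, 'cx': 314.26263747323895, 'cy': 202.40381053422198, 'position': array([ 5.88343656e-04, -9.45061549e-01,  4.25270612e-01]), 'orientation': array([-0.52905117,  0.79717522, -0.24862598,  0.15100218])}
{'fx': 333.95808829680203, 'fy': 333.95808829680203, 'cx': 318.98265313945825, 'cy': 201.0835296590242, 'position': array([0.06272919, 0.57479537, 0.38283739]), 'orientation': array([0.10074059, 0.77974648, 0.61288688, 0.07884435])} [-1.89148214e-04  1.18633016e-01  9.92937850e-01 -7.73155435e-04] 0.0188 0.1
```

View pics/top0.png

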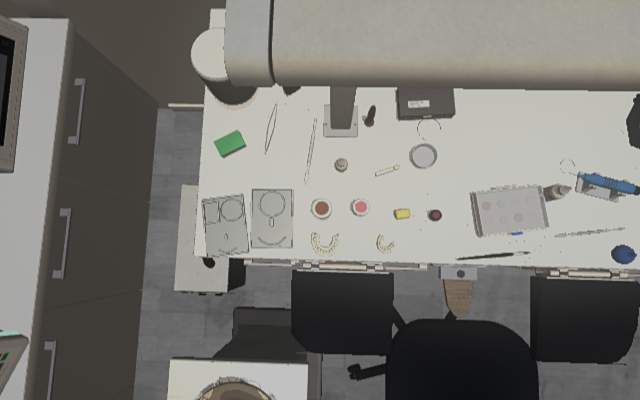

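View pics/scene0.png

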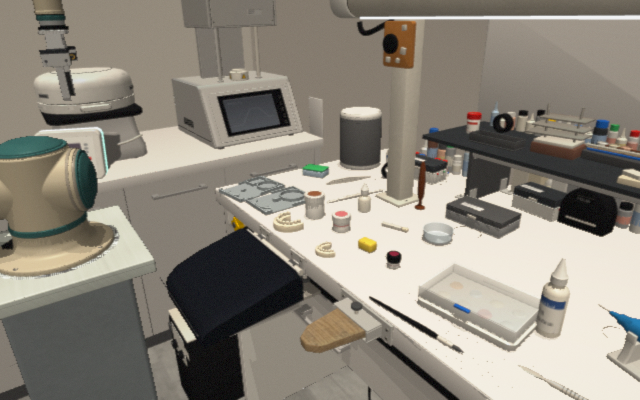

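The top view shows the partial tray at (225,225) and the full tray at (272,218). It also shows the wide jar (321,208), squat jar (360,207), putty (403,213), tiny jar (435,215), bottle (341,164), full cast (325,242) and small cast (386,242). Next I take wrist views over them.

```bash
cat > h.py <<'E'
import numpy as np, cv2
from scipy.spatial.transform import Rotation as R
def rot(q): return R.from_quat(np.r_[q[1:],q[0]])
def ray(c,uv):
    uv=np.atleast_2d(uv).astype(float)
    d=np.c_[(uv[:,0]-c['cx'])/c['fx'],(uv[:,1]-c['cy'])/c['fy'],np.ones(len(uv))]
    return rot(c['orientation']).apply(d)
def plane(c,uv,z):
    d=ray(c,uv);return c['position']+d*((z-c['position'][2])/d[:,2])[:,None]
def proj(c,P):
    p=rot(c['orientation']).inv().apply(np.atleast_2d(P)-c['position'])
    return np.c_[c['fx']*p[:,0]/p[:,2]+c['cx'],c['fy']*p[:,1]/p[:,2]+c['cy']]
def tri(cs,uvs):
    A=np.zeros((3,3));b=np.zeros(3);L=[]
    for c,uv in zip(cs,uvs):
        d=ray(c,uv)[0];d/=np.linalg.norm(d);M=np.eye(3)-np.outer(d,d);A+=M;b+=M@c['position'];L.append((M,c['position']))
    x=np.linalg.solve(A,b);return x,max(np.linalg.norm(M@(x-p)) for M,p in L)
def down(yaw):  # tool down, closing line (tool y) at angle yaw from world y (mod pi)
    m=np.array([[-np.cos(yaw),-np.sin(yaw),0],[-np.sin(yaw),np.cos(yaw),0],[0,0,-1]]).T
    # columns: x=(-c,-s,0), y=(-s,c,0), z=down
    q=R.from_matrix(m.T.T).as_quat();return np.r_[q[3],q[:3]]
def down2(yaw):
    return None
E
python3 - <<'E'
from plant import r
from h import *
c=r.get_calibration("top")
for n,uv in dict(pt=(225,225),ft=(272,218),wide=(321,208),squat=(360,207),putty=(403,213),tiny=(435,215),bottle=(341,164),fc=(325,242),sc=(386,242)).items(): print(n,plane(c,uv,.02)[0].round(3))
w=r.get_calibration("wrist");print(rot(w['orientation']).as_matrix().round(3));print(rot(r.get_tool_rot()).as_matrix().round(3),r.get_ee_pos())
q=down(0);print(q,rot(q).as_matrix().round(2))
for p in([.37,.2,.24],[.37,0,.24],[.37,-.1,.24]):
  for y in(0,np.pi):print(p,y,r.inverse_kinematics(p,down(y)))
E
```

```text
pt [0.458 0.044 0.02 ]
ft [ 0.477 -0.065  0.02 ]
wide [ 0.503 -0.179  0.02 ]
squat [ 0.508 -0.27   0.02 ]
putty [ 0.496 -0.369  0.02 ]
tiny [ 0.493 -0.443  0.02 ]
bottle [ 0.609 -0.223  0.02 ]
fc [ 0.424 -0.19   0.02 ]
sc [ 0.428 -0.33   0.02 ]
[[ 0.236  0.94   0.246]
 [ 0.972 -0.228 -0.06 ]
 [-0.001  0.254 -0.967]]
[[-0.972  0.236 -0.001]
 [ 0.236  0.972 -0.001]
 [ 0.    -0.002 -1.   ]] [0.13527983 0.55835214 0.20471423]
[ 0. -0.  1.  0.] [[-1. -0.  0.]
 [ 0.  1.  0.]
 [-0.  0. -1.]]
[0.37, 0.2, 0.24] 0 [ 3.29789190e-01  1.86820998e-02  1.73519302e+00 -4.44089210e-16
  1.38771753e+00 -1.24100714e+00]
[0.37, 0.2, 0.24] 3.141592653589793 [ 3.29789190e-01  1.86820998e-02  1.73519302e+00 -4.44089210e-16
  1.38771753e+00  1.90058552e+00]
[0.37, 0, 0.24] 0 [-1.88685174e-01 -6.36031638e-02  1.81459339e+00 -4.44089210e-16
  1.39060242e+00 -1.75948150e+00]
[0.37, 0, 0.24] 3.141592653589793 [-1.88685174e-01 -6.36031638e-02  1.81459339e+00 -4.44089210e-16
  1.39060242e+00  1.38211115e+00]
[0.37, -0.1, 0.24] 0 [-4.46038928e-01 -4.17369539e-02  1.79452438e+00 -4.44089210e-16
  1.38880523e+00 -2.01683526e+00]
[0.37, -0.1, 0.24] 3.141592653589793 [-4.46038928e-01 -4.17369539e-02  1.79452438e+00 -4.44089210e-16
  1.38880523e+00  1.12475740e+00]
```

```bash
sed -i '/def down2/,$d' h.py
python3 - <<'E'
from plant import r
from h import *
import pickle
V=[]
for i,p in enumerate([[.42,0.04,.2],[.42,-.15,.2],[.42,-.33,.2]]):
    r.move_to(p,down(0)); c=r.get_calibration("wrist"); im=r.snapshot("wrist"); V.append((c,im))
    cv2.imwrite(f"pics/w{i}.png",im[:,:,::-1]); print(c['position'],r.get_t())
pickle.dump(V,open("V.pkl","wb"))
E
```

```text
[0.34535689 0.03925464 0.37813816] 2.275
[ 0.34528922 -0.15038856  0.37797036] 3.1083
[ 0.3454965  -0.32962684  0.3779157 ] 3.9083
```

View pics/w0.png

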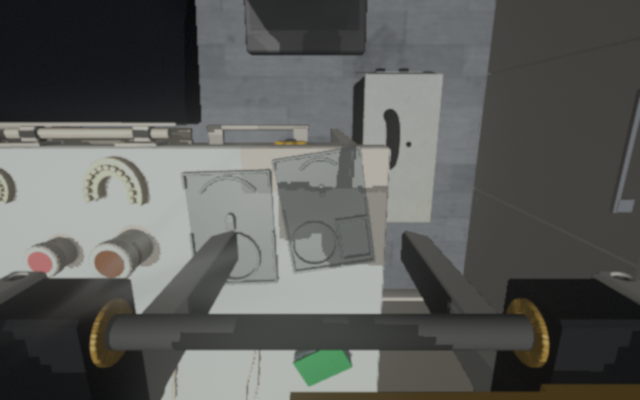

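View pics/w1.png

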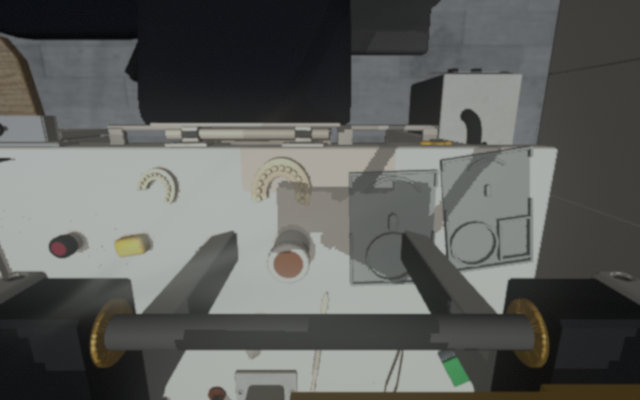

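View pics/w2.png

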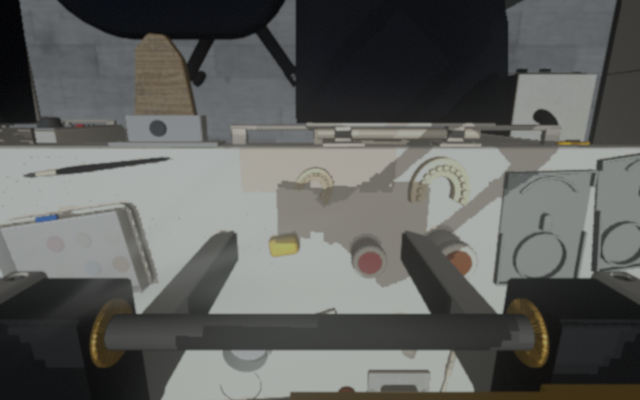

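The wrist views show the partial tray at about (325,210) and the full tray at (230,225) in w0. In w1 they show the full cast at (281,185), small cast at (157,185), putty at (130,245) and wide jar lid at (289,265). Next I sample colours for masks.

Run:
```python
import pickle,cv2,numpy as np
V=pickle.load(open("V.pkl","rb"))
top=cv2.imread("pics/top0.png")[:,:,::-1]
def s(im,pts):
    hs=cv2.cvtColor(np.ascontiguousarray(im),cv2.COLOR_RGB2HSV)
    for n,(u,v) in pts.items(): print(n,im[v,u],hs[v,u])
s(V[0][1],dict(ft=(200,250),ftsh=(255,190),pt=(290,165),pt_sh=(350,200),bench=(170,290),benchsh=(265,160),cast=(91,185),castbase=(100,165),lidw=(108,265),lids=(38,263),white=(105,245)))
print();s(V[1][1],dict(ft=(360,265),pt=(460,200),bench=(20,290),bsh=(320,220),cast=(259,180),cast2=(150,177),putty=(130,247),cast3=(283,165)))
def g(im,x0,y0,x1,y1,k): return cv2.resize(im[y0:y1,x0:x1,::-1],None,fx=k,fy=k,interpolation=cv2.INTER_CUBIC)
a=g(V[0][1],175,140,385,290,3.7); cv2.imwrite("pics/c0.png",a)
b=g(V[1][1],100,140,330,290,3.4); cv2.imwrite("pics/c1.png",b)
```

```text
ft [92 93 89] [38 11 93]
ftsh [119 123 120] [ 68   8 123]
pt [146 149 145] [ 53   7 149]
pt_sh [103 107 104] [ 68  10 107]
bench [93 94 90] [38 11 94]
benchsh [176 173 164] [ 23  17 176]
cast [140 138 123] [ 26  31 140]
castbase [159 159 141] [ 30  29 159]
lidw [131 105  88] [ 12  84 131]
lids [175 113 111] [  1  93 175]
white [172 173 167] [ 35   9 173]

ft [137 141 138] [ 68   7 141]
pt [121 125 123] [ 75   8 125]
bench [62 62 59] [30 12 62]
bsh [135 132 124] [ 22  21 135]
cast [146 140 123] [ 22  40 146]
cast2 [160 161 143] [ 32  29 161]
putty [170 171 114] [ 31  85 171]
cast3 [151 150 131] [ 29  34 151]
```

View pics/c0.png

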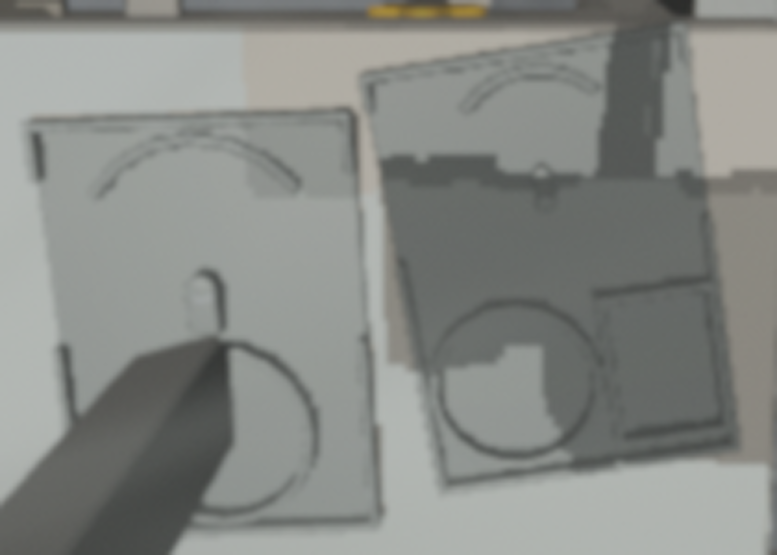

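View pics/c1.png

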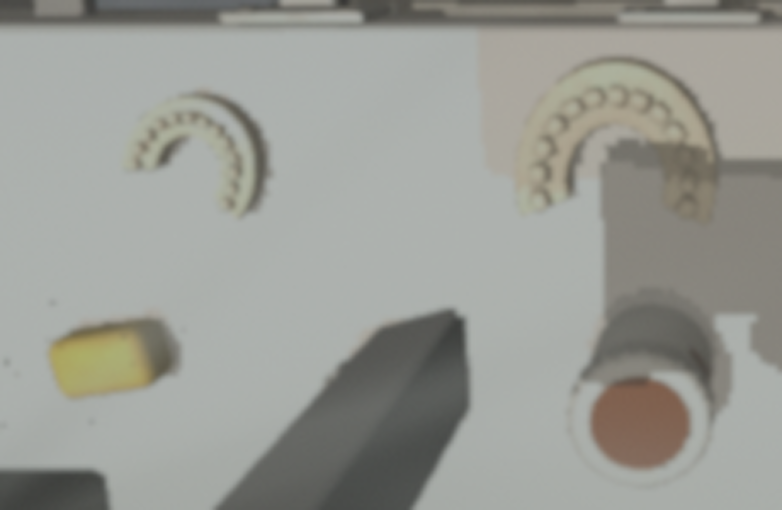

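```bash
cat > meas.py <<'E'
import pickle
from h import *
def blobs(im,lo,hi,box,amin=60):
    f=im.astype(float);q=f[:,:,2]/np.maximum(f[:,:,0],1)
    m=((q>lo)&(q<hi)&(f[:,:,0]>85)).astype(np.uint8)
    mm=np.zeros_like(m);x0,y0,x1,y1=box;mm[y0:y1,x0:x1]=m[y0:y1,x0:x1]
    mm=cv2.morphologyEx(mm,cv2.MORPH_CLOSE,np.ones((3,3)))
    cs,_=cv2.findContours(mm,cv2.RETR_EXTERNAL,cv2.CHAIN_APPROX_NONE)
    return sorted([c for c in cs if cv2.contourArea(c)>amin],key=cv2.contourArea)[::-1]
def hullinfo(c,cnt,z):
    P=plane(c,cnt[:,0],z)[:,:2]
    h=cv2.convexHull(P.astype(np.float32))[:,0]
    e=np.roll(h,-1,0)-h;i=np.argmax(np.linalg.norm(e,axis=1))
    d=e[i]/np.linalg.norm(e[i]);ang=np.arctan2(d[1],d[0]) # along cast y
    n=np.array([-d[1],d[0]]);s=P@d;t=P@n
    ctr=d*(s.max()+s.min())/2+n*(t.max()+t.min())/2
    return ctr,np.degrees(ang),np.ptp(t),np.ptp(s)
def rectfit(Pc,L=.14,W=.1):
    # corners in order: near-right(-x,-y),near-left(-x,+y),far-left(+x,+y),far-right(+x,-y)
    M=np.array([[-L,-W],[-L,W],[L,W],[L,-W]])/2
    ok=~np.isnan(Pc[:,0]);A=M[ok];B=Pc[ok,:2];a=A-A.mean(0);b=B-B.mean(0)
    th=np.arctan2((a[:,0]*b[:,1]-a[:,1]*b[:,0]).sum(),(a*b).sum())
    Rm=np.array([[np.cos(th),-np.sin(th)],[np.sin(th),np.cos(th)]])
    t=B.mean(0)-Rm@A.mean(0);return t,th,np.linalg.norm(B-(A@Rm.T+t),axis=1)
E
python3 - <<'E'
from meas import *
V=pickle.load(open("V.pkl","rb"));C=[v[0] for v in V];I=[v[1] for v in V]
N=(np.nan,np.nan)
pt={0:[(272.8,159.7),(360.1,146.8),(374.5,260.8),(294.7,271.6)],1:[(441,162),(530,149),(531,261),(447,270)]}
ft={0:[(182.6,173),(270.9,169.7),(277.7,281.1),N],1:[(349,171),(435,170),(436,281),(351,283)],2:[(505,171),(592,174),(579,278),(497,282)]}
for n,t in(("pt",pt),("ft",ft)):
    for k,uv in t.items():
        f=rectfit(plane(C[k],uv,.010));print(n,k,f[0].round(4),round(f[1],4),f[2].round(4))
    for j in range(4):
        ks=[k for k in t if not np.isnan(t[k][j][0])];x,e=tri([C[k] for k in ks],[t[k][j] for k in ks]);print("  tri",x.round(4),round(e,4))
print("squat well",tri([C[0],C[1]],[(315,242.7),(472,243)]),"full well",tri([C[1],C[2]],[(391,256),(540,255)]))
for k,box in((0,(60,150,175,215)),(1,(100,150,330,260)),(2,(240,150,480,260))):
    for b in blobs(I[k],.5,.905,box):
        m=cv2.moments(b);print("yel",k,cv2.contourArea(b),cv2.boundingRect(b),(round(m['m10']/m['m00'],1),round(m['m01']/m['m00'],1)))
        for z in(.0,.015):print("    ",z,*[np.round(x,4) for x in hullinfo(C[k],b,z)])
# lids red
for k in range(3):
    f=I[k].astype(float);q=f[:,:,1]/np.maximum(f[:,:,0],1);m=((q<.85)&(f[:,:,0]>60)).astype(np.uint8);m[:215]=0;m[290:]=0
    for c in cv2.findContours(m,cv2.RETR_EXTERNAL,cv2.CHAIN_APPROX_NONE)[0]:
        if cv2.contourArea(c)>60: mo=cv2.moments(c);print("red",k,cv2.contourArea(c),round(mo['m10']/mo['m00'],1),round(mo['m01']/mo['m00'],1))
E
```

```text
pt 0 [0.4555 0.0475] 0.154 [0.0017 0.0026 0.0018 0.0027]
pt 1 [0.4563 0.0441] 0.1478 [0.0032 0.0038 0.0017 0.0048]
  tri [ 0.3971 -0.0122  0.0034] 0.0013
  tri [0.3826 0.0854 0.0041] 0.0012
  tri [0.5181 0.1069 0.0061] 0.0002
  tri [ 0.5347  0.0096 -0.0012] 0.001
ft 0 [ 0.4767 -0.0614] 0.0307 [0.002  0.0009 0.0026]
ft 1 [ 0.4754 -0.0636] 0.0505 [0.0012 0.0047 0.0029 0.0028]
ft 2 [ 0.4754 -0.067 ] 0.0534 [0.0008 0.0085 0.0038 0.0042]
  tri [ 0.4098 -0.1157  0.001 ] 0.0016
  tri [ 4.095e-01 -1.570e-02 -3.000e-04] 0.0033
  tri [ 0.5417 -0.0095  0.0096] 0.0026
  tri [ 0.5454 -0.1105  0.0086] 0.0004
squat well (array([0.49646496, 0.03495874, 0.00161415]), np.float64(0.00020876021568758758)) full well (array([ 0.51008218, -0.06341756,  0.00803581]), np.float64(0.0004422770838358133))
yel 0 396.5 (85, 165, 53, 38) (108.7, 180.7)
     0.0 [ 0.4237 -0.2017] 88.6248 0.0433 0.0586
     0.015 [ 0.4206 -0.1922] 88.6248 0.0415 0.0563
yel 0 268.0 (110, 157, 38, 47) (136.4, 177.8)
     0.0 [ 0.4161 -0.174 ] 26.8826 0.0208 0.0612
     0.015 [ 0.4133 -0.1655] 26.8826 0.02 0.0588
yel 0 142.5 (97, 175, 
[... 881 characters left out ...]
38) (316.7, 182.0)
     0.0 [ 0.4226 -0.3313] 63.4404 0.0369 0.0459
     0.015 [ 0.4195 -0.3313] 63.4404 0.0354 0.044
yel 2 584.5 (268, 233, 32, 24) (283.6, 244.5)
     0.0 [ 0.4992 -0.3715] -174.9423 0.0373 0.0289
     0.015 [ 0.4931 -0.3698] -174.9424 0.0358 0.0277
yel 2 155.5 (445, 250, 27, 10) (458.6, 254.9)
     0.0 [ 0.5124 -0.158 ] 89.9191 0.0119 0.0325
     0.015 [ 0.5085 -0.1653] -60.4612 0.021 0.0251
yel 2 149.5 (358, 251, 25, 9) (369.8, 255.6)
     0.0 [ 0.5129 -0.2659] 89.9191 0.0106 0.0295
     0.015 [ 0.5063 -0.2684] 89.9191 0.0101 0.0284
red 0 373.5 39.4 262.2
red 0 522.0 108.6 263.5
red 1 515.5 287.7 263.8
red 1 168.0 58.2 248.4
red 2 383.0 369.6 262.5
red 2 334.5 460.1 261.2
```

Run:
```python
from plant import r
from meas import *
V=[]
for y in(-.33,-.19,-.065,.046):
    r.move_to([.45,y,.13],down(0)); c=r.get_calibration("wrist"); V.append((c,r.snapshot("wrist")))
print(r.get_t(),c['position'])
pickle.dump(V,open("V2.pkl","wb"))
m=[V[i][1][120:320,215:415,::-1] for i in(2,3)]
cv2.imwrite("pics/d0.png",cv2.resize(np.hstack(m),None,fx=2,fy=2,interpolation=cv2.INTER_CUBIC))
m=[V[i][1][110:310,195:395,::-1] for i in(0,1)]
cv2.imwrite("pics/d1.png",cv2.resize(np.hstack(m),None,fx=2,fy=2,interpolation=cv2.INTER_CUBIC))
```

```text
6.2083 [0.37595887 0.04407112 0.30806272]
```

View pics/d0.png

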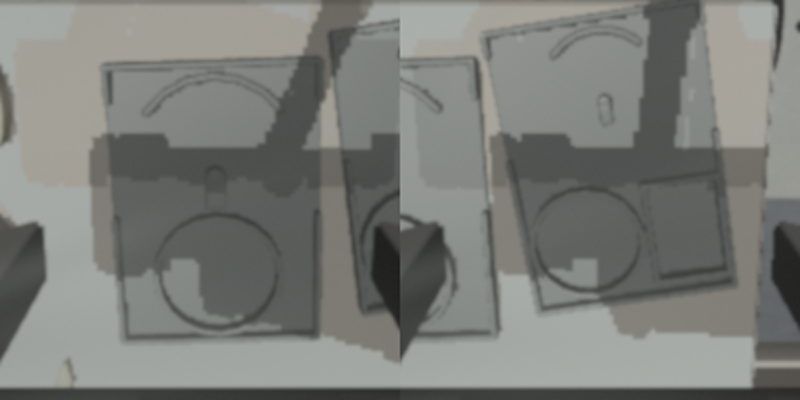

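View pics/d1.png

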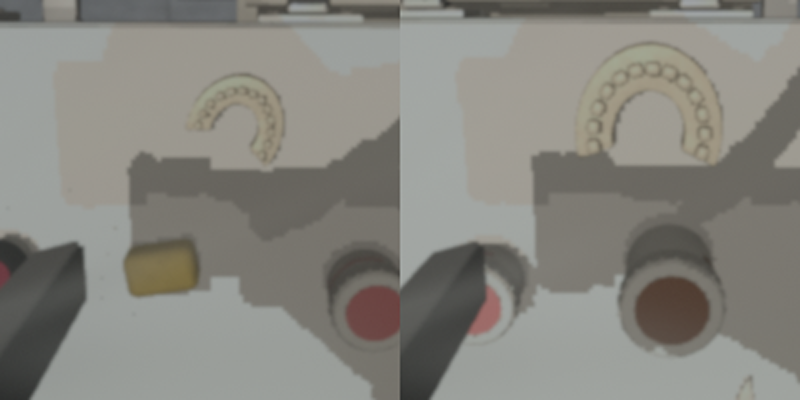

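The close views show the tray outlines, wells and tongues clearly, with d0 corners at (103,65), (322,58), (318,333), (124,338) and (484,34), (702,4), (734,283), (542,309). The small cast opens down-left with its tips at (198,127) and (266,160). The full cast's tips are at (585,153) and (713,160).

Run:
```python
from meas import *
V=pickle.load(open("V2.pkl","rb"));C=[v[0] for v in V];I=[v[1] for v in V]
W=pickle.load(open("V.pkl","rb"))
def u(p,dx=0): return np.c_[(np.array(p)[:,0]-dx)/2+215,np.array(p)[:,1]/2+120]
f=rectfit(plane(C[2],u([(103,65),(322,58),(318,333),(124,338)]),.01));print("ft",f)
p=rectfit(plane(C[3],u([(484,34),(702,4),(734,283),(542,309)],400),.01));print("pt",p)
def loc(t,P): return (np.array([[np.cos(t[1]),np.sin(t[1])],[-np.sin(t[1]),np.cos(t[1])]])@(P[:2]-t[0])*1e3).round(1)
for n,t,k,q,z in(("fwell 34,0",f,2,(219,270),.012),("ftongue -11,0",f,2,(215,188),.01),("swell 36,-19",p,3,(187,240),.012),("pocket 36,29",p,3,(285,226),.012),("ptongue -27,0",p,3,(205,110),.01)):
    print(n,loc(t,plane(C[k],u([q]),z)[0]))
# heights across views (w0/w1 vs low)
print("ft well tri",tri([W[1][0],C[2],W[2][0]],[(391,256),u([(219,270)])[0],(540,255)]))
print("pt well tri",tri([W[0][0],C[3],W[1][0]],[(315,242.7),u([(187,240)])[0],(472,243)]))
for k,box in((0,(280,130,350,270)),(0,(255,225,300,262)),(1,(270,125,370,195))):
    for b in blobs(I[k],.5,.905,box,150):
        m=cv2.moments(b);print("yel",k,cv2.contourArea(b),cv2.boundingRect(b),(round(m['m10']/m['m00'],1),round(m['m01']/m['m00'],1)))
        for z in(.0,.010,.02):print("    ",z,*[np.round(x,4) for x in hullinfo(C[k],b,z)])
        if k==0: r_=cv2.minAreaRect((plane(C[k],b[:,0],.018)[:,:2]*1000).astype(np.float32));print(r_)
red={}
for k in range(2):
    g=I[k].astype(float);q=g[:,:,1]/np.maximum(g[:,:,0],1);m=((q<.85)&(g[:,:,0]>60)).astype(np.uint8);m[:215]=0;m[300:]=0
    for c in cv2.findContours(m,cv2.RETR_EXTERNAL,cv2.CHAIN_APPROX_NONE)[0]:
        if cv2.contourArea(c)>60: mo=cv2.moments(c);print("red",k,cv2.contourArea(c),(mo['m10']/mo['m00'],mo['m01']/mo['m00']))
        if cv2.contourArea(c)>300: red[k]=(mo['m10']/mo['m00'],mo['m01']/mo['m00'])
Wc=[w[0] for w in W]
print("squat",tri([Wc[0],Wc[2],C[0]],[(39.4,262.2),(369.6,262.5),red[0]]))
print("wide",tri([Wc[0],Wc[1],C[1]],[(108.6,263.5),(287.7,263.8),red[1]]))
print("putty",tri([Wc[1],Wc[2]],[(131.8,244.9),(283.6,244.5)]))
print("fc tips",[tri([Wc[1],C[1]],[a,(b[0]/2-200+195,b[1]/2+110)])[0] for a,b in (((257,202),(585,153)),((307,204),(713,160)))])
```

```text
ft (array([ 0.47604775, -0.06317394]), np.float64(0.03152498102831638), array([0.00273007, 0.00281362, 0.00291931, 0.00324378]))
pt (array([0.45585761, 0.04780941]), np.float64(0.15206194785498245), array([0.00266776, 0.00465681, 0.0037066 , 0.00467001]))
fwell 34,0 [31.6  0.1]
ftongue -11,0 [-8.9 -0.6]
swell 36,-19 [ 33.6 -19. ]
pocket 36,29 [33.7 27.6]
ptongue -27,0 [-26.3  -1.1]
ft well tri (array([ 0.51069001, -0.06238285,  0.00615286]), np.float64(0.0008858313924973244))
pt well tri (array([0.49582578, 0.03435785, 0.00286167]), np.float64(0.0006391353112527677))
yel 0 1075.5 (287, 146, 51, 48) (316.2, 165.1)
     0.0 [ 0.4222 -0.3314] 64.1483 0.0363 0.0457
     0.01 [ 0.4207 -0.3313] 64.1483 0.0351 0.0442
     0.02 [ 0.4192 -0.3313] 64.1483 0.034 0.0427
((419.48541259765625, -331.2855224609375), (43.031822204589844, 34.19782638549805), 64.14830017089844)
yel 0 550.0 (288, 190, 62, 32) (328.1, 204.4)
     0.0 [ 0.4601 -0.3284] -96.0337 0.0257 0.0602
     0.01 [ 0.4573 -0.3285] -96.0337 0.0249 0.0583
     0.02 [ 0.4546 -0.3285] -96.0337 0.024 0.0563
((451.6258239746094, -326.60333
[... 841 characters left out ...]
4 0.0533 0.0655
red 0 622.5 (382.5178045515395, 266.2018741633199)
red 0 910.0 (494.00824175824175, 268.15164835164836)
red 0 235.0 (189.99007092198582, 247.1801418439716)
red 1 186.5 (237.84450402144773, 266.50044682752457)
red 1 790.0 (330.99113924050636, 263.534388185654)
red 1 254.0 (42.864829396325455, 244.54133858267716)
squat (array([ 0.48083814, -0.24065973,  0.0897127 ]), np.float64(0.040096016770444935))
wide (array([ 0.49866645, -0.1826459 ,  0.05323087]), np.float64(0.000608864763667238))
putty (array([ 0.49495278, -0.37015982,  0.00995904]), np.float64(9.507601118324939e-06))
fc tips [array([ 0.44413756, -0.22197935,  0.00236733]), array([ 0.44412911, -0.163139  ,  0.01401662])]
```

```bash
cat > act.py <<'E'
from plant import r
from h import *
FT=(np.array([.4765,-.0633]),.035); PT=(np.array([.457,.0477]),.151)
def rz(a): return np.array([[np.cos(a),-np.sin(a)],[np.sin(a),np.cos(a)]])
def tray(t,x,y): return t[0]+rz(t[1])@[x,y]
def pick(xy,yaw,z,pre,force,hi=.11):
    q=down(yaw); r.move_to([*xy,hi],q); r.gripper_to(pre)
    g=r.move_l([*xy,z],vel=.15,guard=8); r.gripper_to(0,f_grip=force)
    print("pick: guard",g,"z",r.get_ee_pos()[2].round(4),"opening",round(float(r.get_opening()),4),"f",r.get_finger_force())
    r.move_l([*xy,hi],vel=.25)
    print("  lifted opening",round(float(r.get_opening()),4),"f",r.get_finger_force(),"t",r.get_t())
def place(xy,yaw,z,op,hi=.11):
    q=down(yaw); r.move_to([*xy,hi],q); r.move_l([*xy,z+.015],vel=.2)
    g=r.move_l([*xy,z-.003],vel=.04,guard=4)
    print("place: guard",g,"z",r.get_ee_pos()[2].round(4),"want",round(z,4),r.get_wrist_force())
    return g
def release(op,hi=.11):
    r.gripper_to(op); p=r.get_ee_pos(); r.move_l([p[0],p[1],hi],vel=.25); print("  t",r.get_t())
E
python3 - <<'E'
from act import *
import pickle
from h import *
V=pickle.load(open("V.pkl","rb"));V2=pickle.load(open("V2.pkl","rb"))
print("squat",tri([V[0][0],V[2][0],V2[0][0]],[(39.4,262.2),(369.6,262.5),(382.5,266.2)]))
cy=-.454; c=np.array([.4200,-.3313]); 
pick(c+rz(cy)@[.005,0],cy,.003,.07,25)
if r.get_opening()>.03 :
    place(tray(PT,-.039+.005,0),PT[1],.007,.06)
E
```

```text
squat (array([ 0.50629524, -0.27211346,  0.03496012]), np.float64(0.0003196187105545697))
pick: guard False z 0.0034 opening 0.0417 f 25.00878499355167
  lifted opening 0.0418 f 24.993919017724693 t 10.2083
place: guard True z 0.0068 want 0.007 [ 0.46579162 -0.22266931  0.0968781 ]
```

Seated at floor height (squat jar height 35 mm measured, matching 36). Release, then a quick look at it while continuing.

Run:
```python
from act import *
release(.058,.13)
p=r.get_ee_pos(); c=r.get_calibration("wrist");im=r.snapshot("wrist")
cv2.imwrite("pics/e0.png",cv2.resize(im[100:300,180:460,::-1],None,fx=2.5,fy=2.5,interpolation=cv2.INTER_CUBIC))
```

```text
t 13.7417
```

View pics/e0.png

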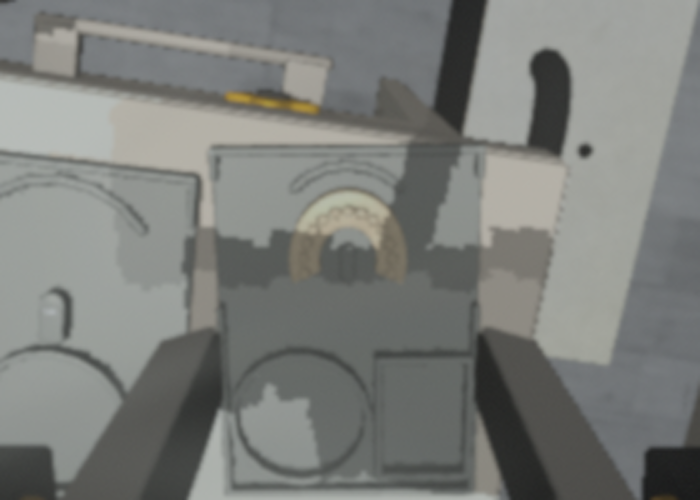

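The small cast is centred over the tongue at (348,262) and aligned with the tray. Now the full cast and putty.

Run:
```python
from act import *
cy=-.065; c=np.array([.4178,-.1920])
pick(c+rz(cy)@[.008,0],cy,.004,.092,35)
if .06<r.get_opening()<.072:
    if place(tray(FT,-.029+.008,0),FT[1],.008,.08) and r.get_ee_pos()[2]<.0095:
        release(.08,.11)
        b=.13
        pick([.4945,-.3697],b-np.pi/2,.0105,.06,20)
        if r.get_opening()>.018:
            place(tray(PT,.036,.029),PT[1],.0145,.03)
```

```text
pick: guard False z 0.0044 opening 0.0645 f 34.95328166638501
  lifted opening 0.0647 f 34.9053175089648 t 17.4083
place: guard True z 0.008 want 0.008 [-0.02645242  0.24487787  2.25636734]
  t 20.025
pick: guard False z 0.0107 opening 0.0216 f 20.00025898218155
  lifted opening 0.0219 f 19.999910295009613 t 23.7667
place: guard True z 0.014 want 0.0145 [ 0.37096818 -0.67842397  2.12219508]
```

Run:
```python
from act import *
release(.03)
y=PT[1]-np.pi/2
pick([.5063,-.2721],y,.017,.06,20)
if .036<r.get_opening()<.044 and place(tray(PT,.036,-.019),y,.021,.05) and r.get_ee_pos()[2]<.024:
    release(.055,.12)
    pick([.4987,-.1826],0,.032,.075,25,.13)
    if .042<r.get_opening()<.05 and place(tray(FT,.034,0),FT[1],.036,.06,.13) and r.get_ee_pos()[2]<.039:
        release(.062,.16)
        r.move_to([.40,0,.2],down(0)); im=r.snapshot("wrist")
        cv2.imwrite("pics/f0.png",cv2.resize(im[110:310,150:430,::-1],None,fx=2.8,fy=2.8,interpolation=cv2.INTER_CUBIC))
        t=r.snapshot("top");cv2.imwrite("pics/f1.png",cv2.resize(t[120:270,190:450,::-1],None,fx=3,fy=3,interpolation=cv2.INTER_CUBIC))
```

```text
t 27.3083
pick: guard False z 0.0178 opening 0.0386 f 20.00056427641539
  lifted opening 0.0382 f 19.999892534979153 t 31.0583
place: guard True z 0.021 want 0.021 [1.33566461 0.41531562 0.99395818]
  t 34.2
pick: guard False z 0.0324 opening 0.0438 f 25.000523985363543
  lifted opening 0.0441 f 24.999679466709495 t 38.275
place: guard True z 0.0359 want 0.036 [-0.49690212  2.01524142  2.7278774 ]
  t 40.9417
```

View pics/f0.png

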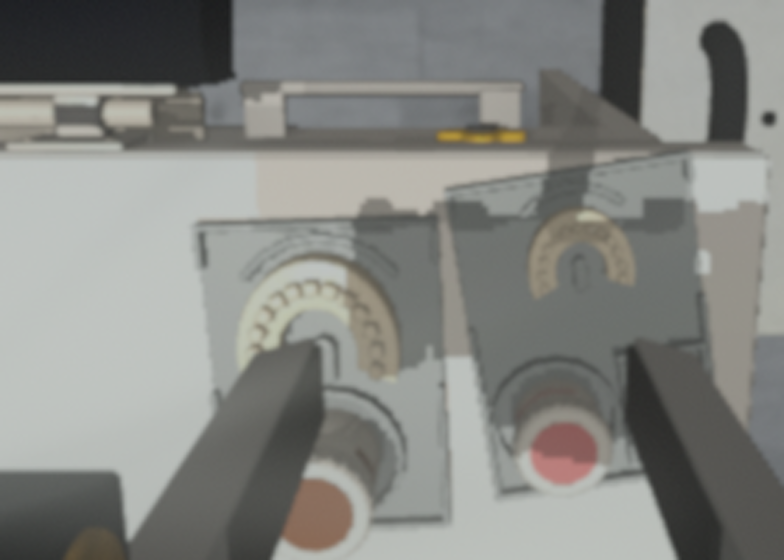

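Casts and jars sit in their places, but a finger hides the putty at about (660,430). One more view from further ahead.

Run:
```python
from act import *
from meas import *
r.move_to([.52,0,.22],down(0)); c=r.get_calibration("wrist"); im=r.snapshot("wrist"); pickle.dump((c,im),open("V3.pkl","wb"))
cv2.imwrite("pics/g0.png",cv2.resize(im[60:260,180:460,::-1],None,fx=2.8,fy=2.8,interpolation=cv2.INTER_CUBIC))
def loc(t,P): return (rz(t[1]).T@(P[:2]-t[0])*1e3).round(1)
for b in blobs(im,.4,.905,(180,60,460,260),60):
    P=hullinfo(c,b,.02); print(cv2.contourArea(b),cv2.boundingRect(b),loc(FT,P[0]),loc(PT,P[0]),P[1:])
```

```text
947.0 (236, 94, 57, 47) [-27.4   1.7] [ -24.5 -107.8] (np.float32(91.01054), np.float64(0.04811261693672392), np.float64(0.06278382564565549))
735.0 (244, 165, 32, 31) [42.4 -7.6] [  43.8 -125.1] (np.float32(-3.2919815), np.float64(0.03561021485039101), np.float64(0.035314609610617165))
609.0 (380, 136, 23, 33) [ 15.8 142.6] [34.8 27.1] (np.float32(-176.50075), np.float64(0.024572863358851664), np.float64(0.035746122472627095))
557.5 (339, 148, 27, 30) [24.7 98.9] [ 38.6 -17.3] (np.float32(117.08759), np.float64(0.03069866654379194), np.float64(0.030090185881251452))
448.5 (343, 73, 36, 34) [-53.3 107.6] [-38.    0.3] (np.float32(96.80465), np.float64(0.031974143058340454), np.float64(0.03882205390631529))
```

View pics/g0.png

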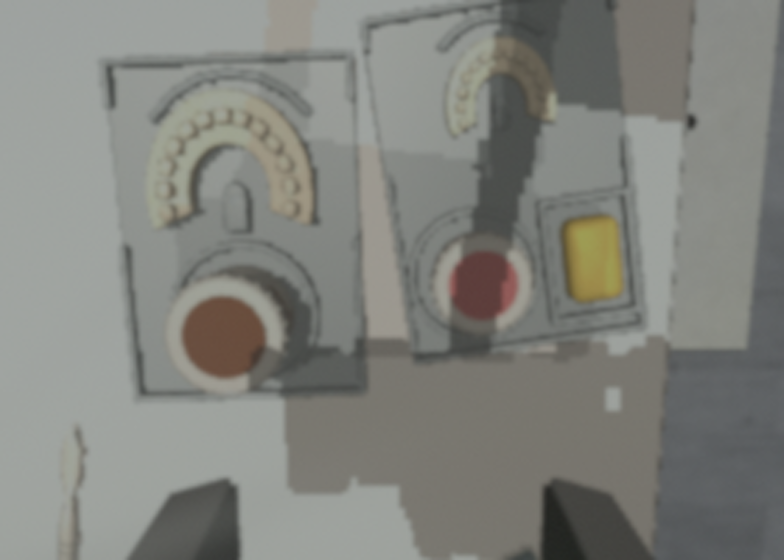

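View pics/f1.png

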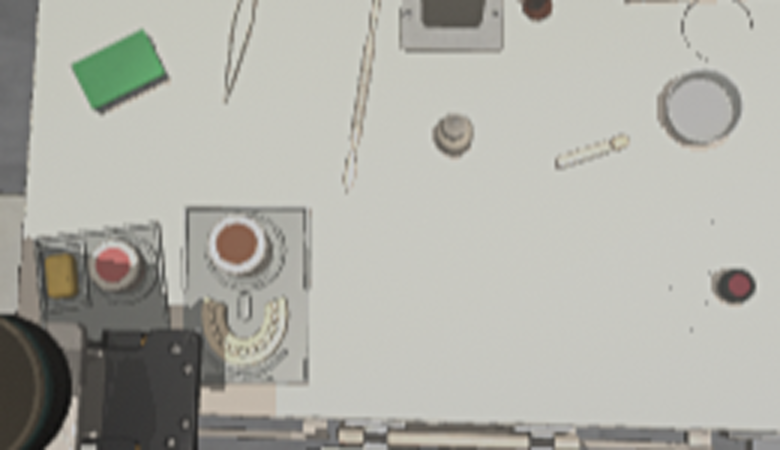

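Run:
```python
from act import *
import pickle
c,im=pickle.load(open("V3.pkl","rb"))
def loc(t,P): return (rz(t[1]).T@(P[:2]-t[0])*1e3).round(1)
a=(224/2.8+180,336/2.8+60);s=(483/2.8+180,285/2.8+60)
t=r.get_calibration("top")
at=(237/3+190,242/3+120);st=(113/3+190,264/3+120)
for n,T,u,v,z in(("wide",FT,a,at,.058),("squat",PT,s,st,.040)):
    print(n,loc(T,plane(c,u,z)[0]),loc(T,plane(t,v,z)[0]),tri([c,t],[u,v]))
```

```text
wide [35.1 -0. ] [36.4 -0.2] (array([ 0.51239725, -0.06220073,  0.05667221]), np.float64(0.0006164552522729447))
squat [ 35.9 -18.7] [ 36.3 -18.1] (array([0.49513022, 0.03442329, 0.0428714 ]), np.float64(0.00021590667161372487))
```

All five are in place and at floor height. The bottle and tiny jar haven't moved.

```bash
python3 -c "
from plant import r
print(r.get_t());print(r.sign_off())"
```

```text
42.2417
the job is handed in; nothing more can be done
None
```

Both trays are made up and the job was handed in at 42 s: all five pieces measured seated in their own places, and the dropper bottle and tiny jar were left untouched; no verdict was returned.

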